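Fold up the work lamp and stow it in the shelf tray

TASK

Pack away the folding work lamp: first fold its light bar down flat against the stem while the stem is still standing, then fold the stem with the bar down flat onto the base. Finally set the folded lamp base down inside the open grey steel tray, without dropping or toppling it, and leave the other things on the bench where they are.

Things in the scene. Friction and masses are not known exactly. Their poses are not given: they have to be found in the camera images.
- lamp_mid (a point): centre (half-way up) of the black base block of the loose folding work lamp: 180 mm long (x), 56 wide (y), 28 high (z up); this point is 14 mm above its underside, and the place to grasp the folded lamp across its width. +x points from the end with the stem hinge to the front end. The whole lamp weighs about 0.75 kg and balances within 10 mm of here
- stem_hinge (a point): lower hinge: on its axis (the lamp's y) between the base's ears, 77 mm behind lamp_mid in x and 54 mm above the base's underside. Axes turn with the stem: x along the stem to its upper end, y as the lamp's y, z out of the stem's back (the side away from the bar; up when folded)
- stem_end (a point): point on the stem's centre line 139 mm from the lower hinge, beside the upper hinge. The stem is an aluminium bar 14 mm thick and 30 mm wide, ending exactly here. Axes as stem_hinge
- bar_hinge (a point): upper hinge of the light bar, its axis along the lamp's y; it lies 8 mm off the stem's centre line at stem_end, on the base side (stem's -z). Axes turn with the bar: x along the bar to its free end, z out of its ribbed back (away from the lens)
- bar_end (a point): free end of the light bar, at the middle of its thickness, 125 mm along the bar from the upper hinge. The grey bar is 34 mm wide and 14 mm thick; its body runs from 6 mm to 125 mm from the hinge, its lens face 1 mm and its ribbed back 15 mm from the plane through the hinge
- stem (a joint): angle of the stem about the lower hinge, rad: 0 = folded flat, lying forward along the base; 1.57 = upright; starts at 1.35 to 1.7. Stays where it is left: friction torque 0.28 N m, stops at 0 and 1.85
- bar (a joint): angle of the light bar about the upper hinge, rad: 0 = flat beside the stem, free end towards the lower hinge; it opens forward: with the stem upright 1.57 = pointing level to the lamp's front, more = upward. Starts at 1.2 to 2.0. Stays where left: friction torque 0.075 N m, stops at 0 and 2.4. While open it bars the stem's way: the bar would strike the base
- lamp: the lamp's base; origin at the centre of its underside, axes as lamp_mid. Folded, the lamp is 62 mm high from the underside: base, then the light bar, then the stem on top. Two hinge ears, 44 mm wide overall (bolt heads 52 mm), stand on the base at x = -85 to -69 mm, up to 62 mm above the underside
- tray: open grey steel shelf tray, 300 x 200 mm outside (x, y), walls 4 mm thick and 45 mm high, standing fixed on the bench; origin at the centre of its underside
- tray_floor (a point): centre of the tray's inner floor, 4 mm above the bench; the inside is 292 x 192 mm, axes as tray, z up
- tin_a: bystander: sealed tin with white label, 86 mm across, 98 mm high, origin at the centre of its underside
- tin_b: bystander: sealed tin with green label, 86 mm across, 98 mm high, origin at the centre of its underside
- jar: bystander: glass jar of nails with grey twist cap, 66 mm across, 96 mm high, origin at the centre of its underside
- level: bystander: chrome spirit level standing on its edge, 22 x 300 x 46 mm, origin at the centre of its underside
- stick: bystander: flat wooden paint stick, 26 x 300 x 5 mm, origin at the centre of its underside
- liner: bystander: blue plastic roller tray liner, 280 x 170 x 42 mm, origin at the centre of its underside

How it is judged:
By the outcome, as a careful person would: the job done as asked, in the order asked, and still so for the second after the job is handed in, with the robot touching nothing.
It also fails if it takes over 67 s, if anything falls off the work surface, if the arm or the gripper's body presses on something with over 40 N, if the wrist force passes 120 N, or if a joint passes its speed limit or range.

ROBOT

A 6-joint arm with a two-finger parallel gripper is mounted at the origin on the work surface. World frame = base frame: x ahead of the robot, y to its left, z up, the work surface at z = 0. Lengths are in m, angles in rad, forces in N, time in s.
With the tool pointing down it reaches from about 0.375 to 0.925 m from the base axis. Payload 5.7 kg.
Tool frame: the origin (TCP) lies at the very end of the fingers, on their centre line; the grasp point (between the pads) lies 19 mm behind it; z points along the fingers, x is the direction in which the jaws open and shut, and the axes are right-handed (so a half turn about z gives the same grasp; the last joint's range is limited). The gripper opens to 88 mm and grips with 3 to 60 N. Pads are 20 mm wide; open, the fingers measure 115 mm over their backs; the gripper's body (75 mm by 178 mm) begins 61 mm behind the grasp point.
Start: joints at [-1.342, 0.359, 1.51, -0, 1.272, -0.115], TCP at [0.202, -0.565, 0.223] pointing down, gripper open.
Joint ranges: [-2.97, 2.97], [-1.01, 2.36], [0.21, 2.38], [-0.96, 4.11], [0.2, 2.71], [-2.98, 2.98]. Speed limits (rad/s): [2.39, 2.39, 3.14, 3.14, 3.14, 3.14].

INTERFACE

Orientations are given as a rotation vector (axis times angle).
In Python, from cell import robot gives the robot as it stands. The module is installed in compiled form; this text tells all that it offers.
- The arm moves only by the shell command python3 -m crank 'ROWS'. ROWS is JSON, one flat list of numbers, 7 for each row, row after row: the shift along the tool's x, y, z in m, then the turn, a rotation vector about the tool's x, y, z in degrees, then the finger opening in m, from 0 to 0.0878. A call has 1 to 8 rows; each row is the pose to reach, as a shift and turn from the pose commanded when the call began, along the tool's axes at that moment; what a row does not reach only later rows make up. A row lasts 1/8 s, in which the tool goes at most 62.5 mm and 10.7 degrees, less where a joint would pass 70% of its speed; a pose out of reach is approached as far as the arm can. A call with a gripper value outside its range is refused whole. The fingers move at their own pace and stop on an object; the grip force is fixed at half the most. Time passes only in rows, so rows that repeat a pose let the fingers close. It gives the time, the measured TCP pose, the force and the opening at its end, in the units of the state.
- robot.sense(): the state, without advancing time (a new reading comes with each control period).
- robot.snapshot(name): name is "side" or "top"; returns (picture, depth): 480x640x3 uint8, red, green, blue; 480x640 float32, m along the optical axis (not along the pixel's ray), 0 where there is no reading.
- robot.calibration(name): a dict with "fx", "fy", "cx", "cy" (pixels), "R" (3x3) and "t" (3): a world point X has camera coordinates R X + t. Camera axes: x right, y down, z forward; pixel columns grow to the right and rows downward; lengths in m; the calibration is good to about 2 mm. A picture is of the moment at which its call begins. calibration takes no time and is no camera call.
- robot.hand_in(): hands the job in, once; it reports no verdict.
The state is a dict: "clock": time; "joint_pos": joint angles; "joint_velocities": joint speeds; "joint_efforts": joint torques, N m; "position": TCP position; "tcp_rot": TCP orientation; "ft_force": force on the tool from outside, world axes, zero at the start; "wrist_torque": the same for the moment, N m; "opening": finger opening in m.
Only numpy, scipy, OpenCV 4.12 (cv2) and the standard library are available. Lean on these libraries where they do the work, as an engineer would, in place of code of your own. Each camera call takes 0.05 s, during which the arm holds its last target.

## Working session

There is one attempt and no reset: what is moved stays moved. The work goes in short steps, Python scripts to look and compute and a shell command to move; the robot and the scene stay as the last step left them, time stands still between calls to the robot, and variables do not carry over. Pictures are saved under pics/ and viewed, and the job is handed in when it is done.

```bash
ls; mkdir -p pics
python3 - <<'E'
from cell import robot
import cv2,numpy as np
print(robot.sense())
for n in("side","top"):
    p,d=robot.snapshot(n)
    cv2.imwrite(f"pics/{n}0.png",p[:,:,::-1]); np.save(f"pics/{n}0.npy",d)
    print(n,robot.calibration(n))
E
```

```text
pics
{'clock': 0.0, 'joint_pos': array([-1.34209085e+00,  3.59481792e-01,  1.51138417e+00, -1.13110847e-05,
        1.27246293e+00, -1.15139628e-01]), 'joint_velocities': array([ 0.00057096, -0.00101199,  0.00080434, -0.00019877,  0.00110211,
        0.00042871]), 'joint_efforts': array([ 3.61569328e-03, -5.15369868e+01, -2.70727783e+01,  6.80289650e-02,
        3.50075040e-02, -1.29870386e-04]), 'position': array([ 0.20208377, -0.56425338,  0.22184175]), 'tcp_rot': array([-2.56779335e+00,  1.80798944e+00,  2.04536988e-03]), 'ft_force': array([ 0.3699681 ,  0.16837637, -0.58571382]), 'wrist_torque': array([-0.00765189, -0.00102471, -0.01734265]), 'opening': 0.0878170454092111}
side {'fx': 484.8630441033456, 'fy': 484.8630441033456, 'cx': 330.0795829049129, 'cy': 247.1207557778681, 'R': array([[-0.89950648, -0.43665512,  0.01484616],
       [-0.33283318,  0.66282936, -0.67073044],
       [ 0.28303741, -0.60826767, -0.74155261]]), 't': array([0.55711546, 0.2850837 , 1.25008397])}
top {'fx': 441.0245365467958, 'fy': 441.0245365467958, 'cx': 325.3520778906504, 'cy': 239.0964620838772, 'R': array([[-0.01682798, -0.99983996,  0.00607159],
       [-0.99251522,  0.01596948, -0.12107236],
       [ 0.12095603, -0.00806355, -0.99262512]]), 't': array([-0.0018012 ,  0.64867212,  1.31831962])}
```

View pics/side0.png

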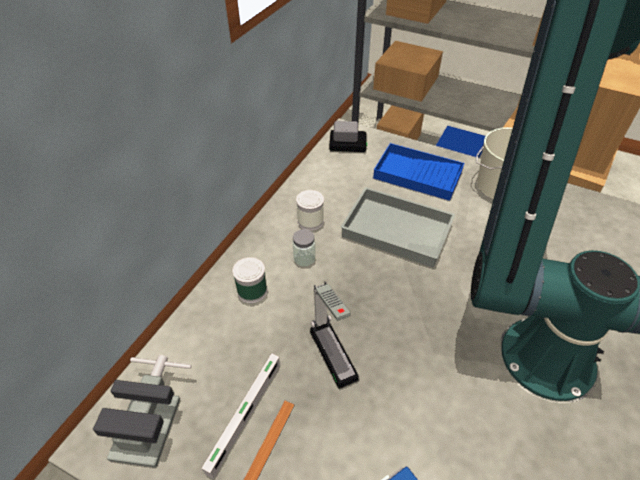

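View pics/top0.png

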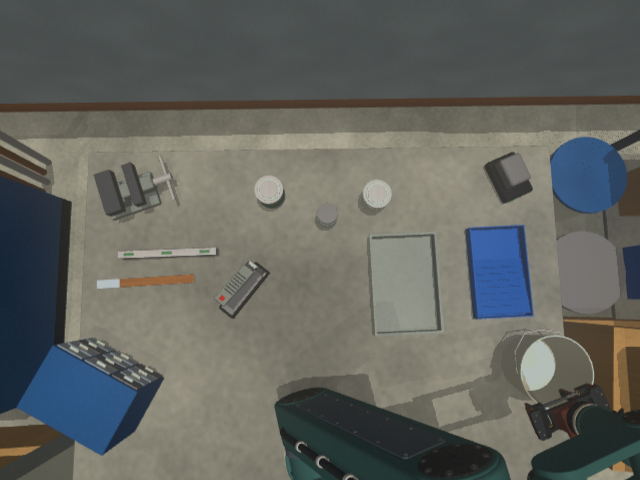

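```bash
cat > h.py <<'E'
from cell import robot
import cv2,numpy as np
C={n:robot.calibration(n) for n in("side","top")}
def snap(n,tag):
    p,d=robot.snapshot(n); cv2.imwrite(f"pics/{n}{tag}.png",p[:,:,::-1]); np.save(f"pics/{n}{tag}.npy",d); return p,d
def crop(n,tag,x0,y0,x1,y1,k):
    p=cv2.imread(f"pics/{n}{tag}.png")[y0:y1,x0:x1]
    p=cv2.resize(p,None,fx=k,fy=k,interpolation=cv2.INTER_CUBIC); cv2.imwrite(f"pics/{n}{tag}_c{x0}_{y0}_{k}.png",p)
def deproj(n,u,v,z):
    c=C[n];X=np.array([(u-c["cx"])/c["fx"]*z,(v-c["cy"])/c["fy"]*z,z]); return c["R"].T@(X-c["t"])
def onplane(n,u,v,h):
    c=C[n];r=c["R"].T@np.array([(u-c["cx"])/c["fx"],(v-c["cy"])/c["fy"],1.]);o=-c["R"].T@c["t"]
    return o+r*(h-o[2])/r[2]
def proj(n,X):
    c=C[n];x=c["R"]@np.asarray(X)+c["t"]; return np.array([c["fx"]*x[0]/x[2]+c["cx"],c["fy"]*x[1]/x[2]+c["cy"]])
def tri(us,ut):
    A=[];b=[]
    for n,(u,v) in(("side",us),("top",ut)):
        c=C[n];K=np.array([[c["fx"],0,c["cx"]],[0,c["fy"],c["cy"]],[0,0,1]]);P=K@np.c_[c["R"],c["t"]]
        for q,i in((u,0),(v,1)):
            r=q*P[2]-P[i];A.append(r[:3]);b.append(-r[3])
    return np.linalg.lstsq(np.array(A),np.array(b),rcond=None)[0]
def cloud(n,tag,x0,y0,x1,y1):
    d=np.load(f"pics/{n}{tag}.npy");out=[]
    for v in range(y0,y1):
        for u in range(x0,x1):
            if d[v,u]>0: out.append(np.r_[deproj(n,u,v,d[v,u]),u,v])
    return np.array(out)
E
python3 - <<'E'
from h import *
for n in C: print(n,-C[n]["R"].T@C[n]["t"])
crop("top",0,190,240,300,340,7)
crop("side",0,280,270,380,395,6)
E
```

```text
side [0.24219375 0.81469113 1.10994631]
top [ 0.48432793 -0.00152954  1.38714437]
```

```bash
ls pics
```

```text
side0.npy
side0.png
side0_c280_270_6.png
top0.npy
top0.png
top0_c190_240_7.png
```

View pics/top0_c190_240_7.png

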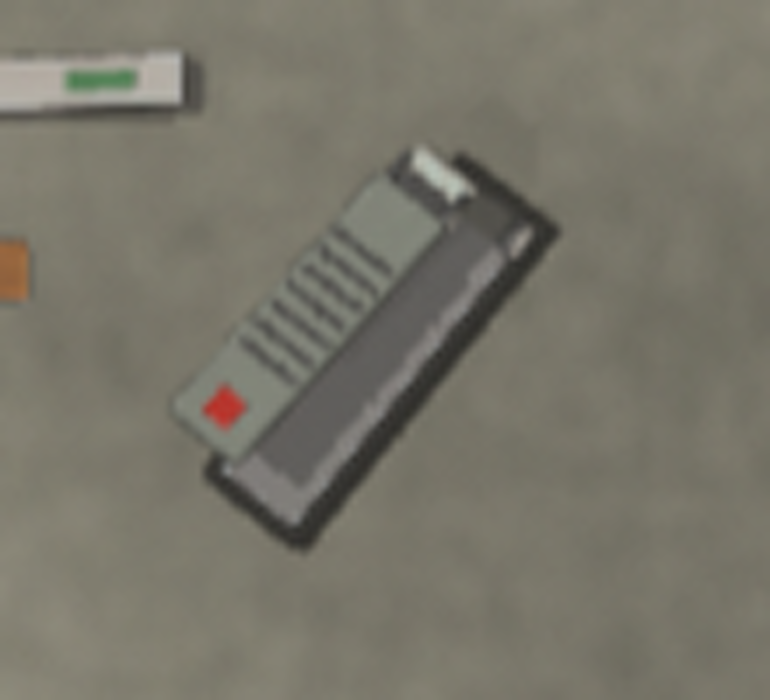

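View pics/side0_c280_270_6.png

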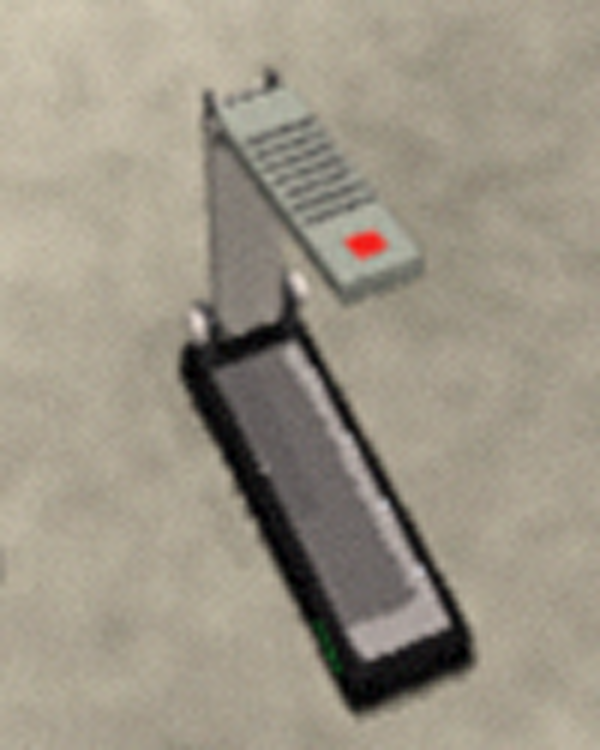

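```bash
cat >> h.py <<'E'
def model(p):
    """p: x,y,yaw,s,b -> f(part,local)"""
    x,y,w,s,b=p
    R=np.array([[np.cos(w),-np.sin(w),0],[np.sin(w),np.cos(w),0],[0,0,1]])
    ex=np.array([np.cos(s),0,np.sin(s)]);ez=np.array([-np.sin(s),0,np.cos(s)]);ey=np.array([0,1.,0])
    H=np.array([-.077,0,.054]);B=H+.139*ex-.008*ez
    bx=-np.cos(b)*ex-np.sin(b)*ez;bz=-np.cos(b)*ez+np.sin(b)*ex
    def f(part,q):
        q=np.asarray(q,float)
        if part=="stem": q=H+q[0]*ex+q[1]*ey+q[2]*ez
        if part=="bar": q=B+q[0]*bx+q[1]*ey+q[2]*bz
        return R@q+np.array([x,y,0])
    return f
BOX={"base":((-.09,.09),(-.028,.028),(0,.028)),"stem":((0,.139),(-.015,.015),(-.007,.007)),"bar":((.006,.125),(-.017,.017),(.001,.015))}
def overlay(n,tag,p,x0,y0,x1,y1,k,out):
    im=cv2.imread(f"pics/{n}{tag}.png")[y0:y1,x0:x1];im=cv2.resize(im,None,fx=k,fy=k,interpolation=cv2.INTER_CUBIC)
    f=model(p);col={"base":(0,255,255),"stem":(255,0,255),"bar":(255,255,0)}
    for part,(X,Y,Z) in BOX.items():
        c=[(a,b,d) for a in X for b in Y for d in Z]
        for i in range(8):
            for j in range(i):
                if sum(c[i][m]!=c[j][m] for m in range(3))==1:
                    a,b=[((proj(n,f(part,q))-[x0,y0]+.5)*k-.5).round().astype(int) for q in(c[i],c[j])]
                    cv2.line(im,tuple(map(int,a)),tuple(map(int,b)),col[part],1)
    cv2.imwrite(f"pics/{out}.png",im)
E
cat > fit.py <<'E'
from h import *
from scipy.optimize import least_squares
T=lambda u,v:(u/7+190-.4,v/7+240-.4)
S=lambda u,v:(u/6+280-.4,v/6+270-.4)
pts=[("top",T(207,472),"base",(.09,-.028,.028)),("top",T(303,548),"base",(.09,.028,.014)),("top",T(557,230),"base",(-.09,.028,.014)),
("side",S(360,712),"base",(.09,-.028,0)),("side",S(470,660),"base",(.09,.028,0)),("side",S(183,352),"base",(-.09,-.028,.02)),
("side",S(340,285),"bar",(.125,-.017,.015)),("side",S(418,243),"bar",(.125,.017,.015)),("side",S(350,303),"bar",(.125,-.017,.001)),
("top",T(172,405),"bar",(.125,-.017,.015)),("top",T(238,460),"bar",(.125,.017,.015)),
("side",S(206,100),"stem",(.139,-.015,.0)),("side",S(220,110),"bar",(.006,-.017,.015))]
def res(p):
    f=model(p); return np.concatenate([proj(n,f(a,q))-u for n,u,a,q in pts])
r=least_squares(res,[.37,.25,2.3,1.5,1.5],loss="soft_l1")
print(r.x.round(4)); print(r.fun.reshape(-1,2).round(1))
overlay("top",0,r.x,190,240,300,340,7,"ov_top0"); overlay("side",0,r.x,280,270,380,395,6,"ov_side0")
E
python3 fit.py
```

```text
[0.4972 0.2368 2.4538 1.5983 1.8426]
[[-0.5  0.5]
 [ 0.8  1. ]
 [ 1.8  0.3]
 [-1.9  0.5]
 [ 0.2  0.5]
 [-1.4 -1.3]
 [-0.4 -1.4]
 [ 0.8  0.2]
 [-1.4  0.6]
 [ 0.1  0.8]
 [ 0.8  1.2]
 [ 0.1  1.7]
 [-1.5 -1. ]]
```

View pics/ov_top0.png

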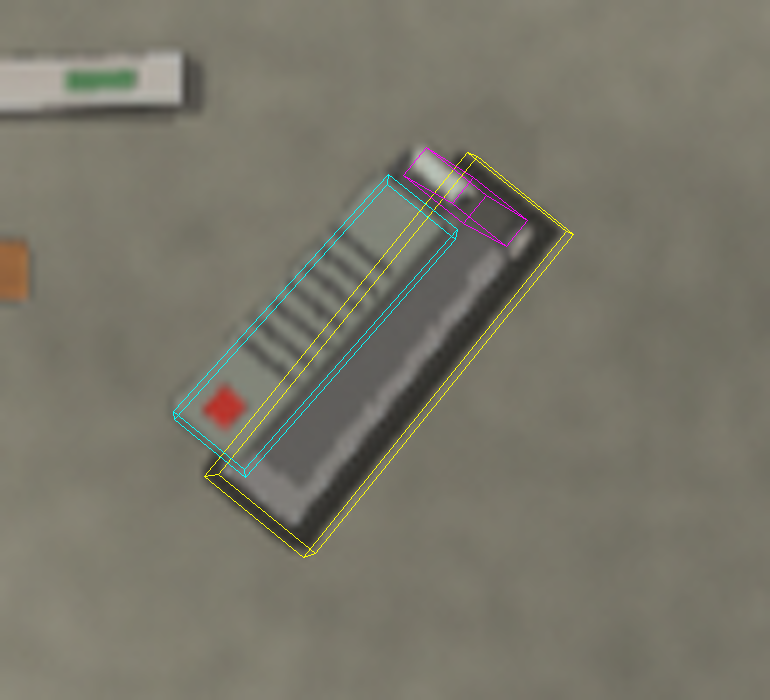

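View pics/ov_side0.png

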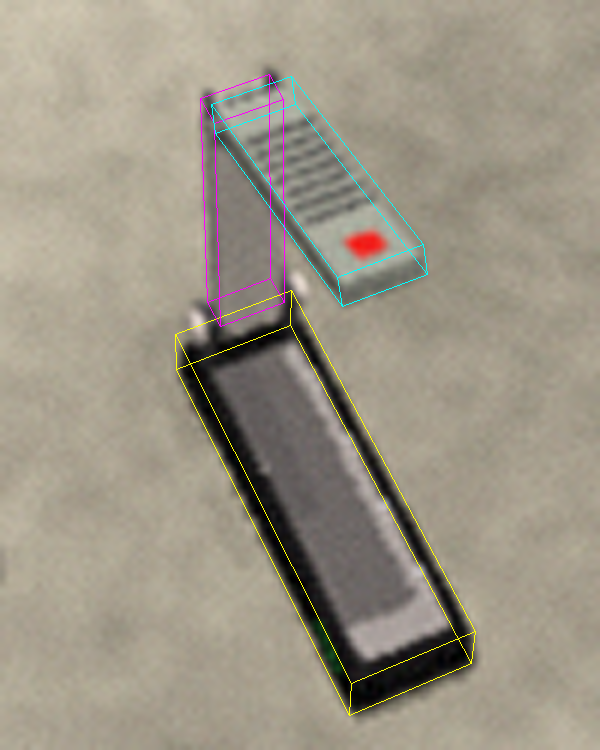

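Run:
```python
from h import *
crop("top",0,355,220,455,345,6)
```

```text
(no output)
```

View pics/top0_c355_220_6.png

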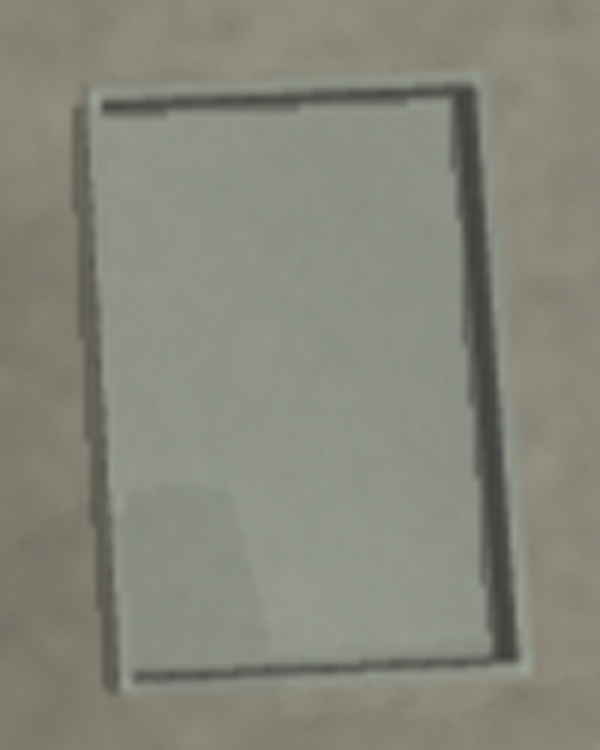

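```bash
cat >> h.py <<'E'
from scipy.spatial.transform import Rotation as Ro
def to(pos,yaw,ref=None):
    """shift (m) and turn (deg) in tool axes from the current measured pose to TCP pos, tool down, jaw x at yaw deg"""
    s=robot.sense(); R0=Ro.from_rotvec(s["tcp_rot"]); y=np.radians(yaw)
    R1=Ro.from_matrix(np.array([[np.cos(y),np.sin(y),0],[np.sin(y),-np.cos(y),0],[0,0,-1]]))
    print("now",s["position"].round(4),"shift",(R0.inv().apply(np.array(pos)-s["position"])).round(4),"turn",np.degrees((R0.inv()*R1).as_rotvec()).round(2))
def lampw(p,x,y,z): return model(p)("base",(x,y,z))
E
python3 - <<'E'
from h import *
q=[onplane("top",355+u/6-.4,220+v/6-.4,.045) for u,v in((88,88),(480,72),(530,672),(120,690))]
q=np.array(q);print(q.round(4),q.mean(0), np.linalg.norm(q-np.roll(q,1,0),axis=1))
d=q[0]-q[3]+q[1]-q[2];print("yaw",np.degrees(np.arctan2(d[1],d[0])))
p=[.4972,.2368,2.4538,1.5983,1.8426]
w=lampw(p,-.070,0,.30);print(w); print("bar end",model(p)("bar",(.125,0,.008)),model(p)("stem",(.139,0,0)))
to([.5,-.15,.35],-39.4); to(w,-39.4)
d=np.load("pics/top0.npy")
for n,X in(("bar back",model(p)("bar",(.1,0,.015))),("base top",lampw(p,.05,.015,.028)),("tray",(q.mean(0)*[1,1,0]+[0,0,.004]))):
    u=proj("top",X);print(n,X.round(3),deproj("top",*u,d[int(round(u[1])),int(round(u[0]))]).round(3))
E
```

```text
[[ 0.6606 -0.1476  0.045 ]
 [ 0.6657 -0.3489  0.045 ]
 [ 0.3632 -0.3598  0.045 ]
 [ 0.358  -0.1548  0.045 ]] [ 0.51188859 -0.25275644  0.045     ] [0.30275771 0.20142682 0.3026642  0.20504326]
yaw 1.706692708743406
[0.55128544 0.19236167 0.3       ]
bar end [0.46300394 0.26489657 0.23766906] [0.55964746 0.18549117 0.19294743]
now [ 0.2021 -0.5643  0.2219] shift [-0.2898 -0.4201 -0.1276] turn [-3.00e-02  9.00e-02 -3.09e+01]
now [ 0.2021 -0.5643  0.2219] shift [-0.5948 -0.5838 -0.077 ] turn [-3.00e-02  9.00e-02 -3.09e+01]
bar back [0.483 0.248 0.237] [0.483 0.249 0.235]
base top [0.449 0.257 0.028] [0.449 0.257 0.029]
tray [ 0.512 -0.253  0.004] [ 0.512 -0.252  0.009]
```

```bash
python3 -m crank '[-0.29,-0.42,-0.128,0,0,-30.9,0.0878, -0.29,-0.42,-0.128,0,0,-30.9,0.0878, -0.29,-0.42,-0.128,0,0,-30.9,0.0878, -0.29,-0.42,-0.128,0,0,-30.9,0.0878, -0.29,-0.42,-0.128,0,0,-30.9,0.0878, -0.29,-0.42,-0.128,0,0,-30.9,0.0878, -0.29,-0.42,-0.128,0,0,-30.9,0.0878, -0.29,-0.42,-0.128,0,0,-30.9,0.0878]'
python3 - <<'E'
from h import *
to([.5513,.1924,.30],-39.4)
E
```

```text
clock: 1.1
position: [0.4857, -0.169, 0.3446]
tcp_rot: [-2.958, 1.059, 0.0]
ft_force: [-0.1, -1.0, 0.3]
opening: 0.0879
now [ 0.4857 -0.169   0.3446] shift [-0.1788 -0.3209  0.0446] turn [ 0.    0.01 -0.  ]
```

```bash
python3 -m crank '[-0.179,-0.321,0,0,0,0,0.0878, -0.179,-0.321,0,0,0,0,0.0878, -0.179,-0.321,0,0,0,0,0.0878, -0.179,-0.321,0,0,0,0,0.0878, -0.179,-0.321,0,0,0,0,0.0878, -0.179,-0.321,0.02,0,0,0,0.0878, -0.179,-0.321,0.04,0,0,0,0.0878, -0.179,-0.321,0.0446,0,0,0,0.0878]'
python3 - <<'E'
from h import *
to([.5513,.1924,.30],-39.4)
snap("side",1); snap("top",1); crop("side",1,250,200,400,400,4)
E
```

```text
clock: 2.1
position: [0.5492, 0.1911, 0.2978]
tcp_rot: [2.956, -1.056, -0.005]
ft_force: [0.4, -0.0, -0.8]
opening: 0.0878
now [0.5492 0.1911 0.2978] shift [ 0.0008 -0.0023 -0.0022] turn [0.18 0.13 0.08]
```

View pics/side1_c250_200_4.png

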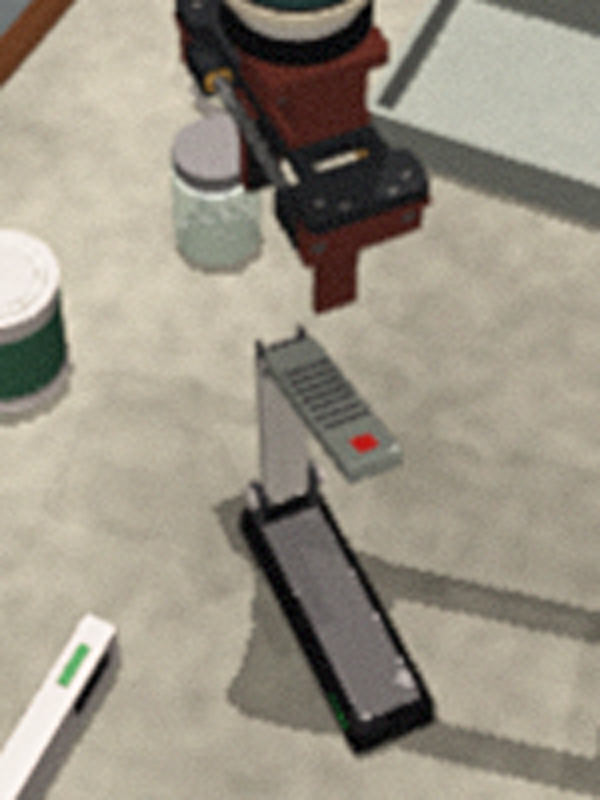

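```bash
python3 -m crank '[0.001,-0.002,0.025,0,0,0,0.0878, 0.001,-0.002,0.05,0,0,0,0.0878, 0.001,-0.002,0.07,0,0,0,0.0878, 0.001,-0.002,0.082,0,0,0,0.0878, 0.001,-0.002,0.094,0,0,0,0.0878, 0.001,-0.002,0.106,0,0,0,0.0878, 0.001,-0.002,0.118,0,0,0,0.0878, 0.001,-0.002,0.118,0,0,0,0.0878]'
python3 - <<'E'
from h import *
print(robot.sense()["position"],robot.sense()["ft_force"])
snap("side",2); crop("side",2,250,200,400,400,4)
E
```

```text
clock: 3.2
position: [0.5519, 0.1915, 0.1806]
tcp_rot: [2.957, -1.059, -0.003]
ft_force: [-0.1, -0.0, -0.5]
opening: 0.088
[0.55188677 0.19147164 0.18060381] [-0.08511958 -0.03211039 -0.46638504]
```

View pics/side2_c250_200_4.png

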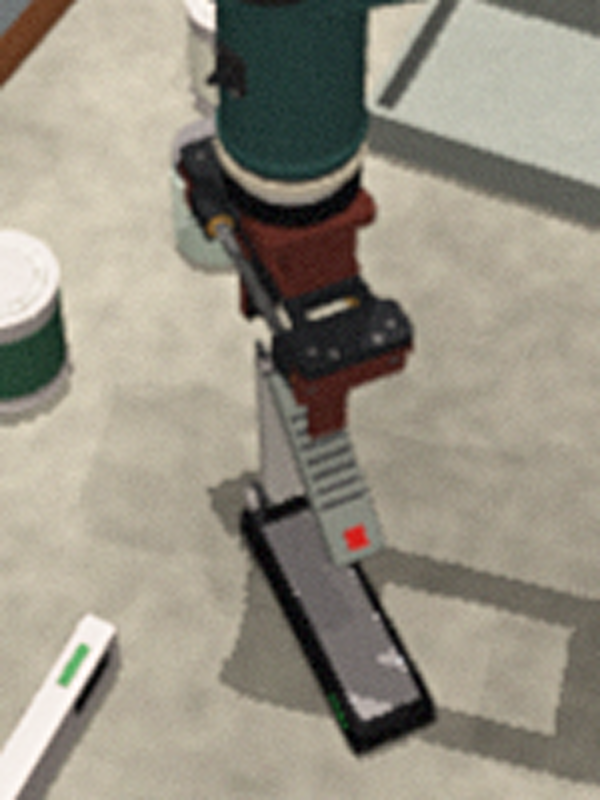

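```bash
python3 -m crank '[0,0,0.012,0,0,0,0.0878, 0,0,0.024,0,0,0,0.0878, 0,0,0.036,0,0,0,0.0878, 0,0,0.048,0,0,0,0.0878, 0,0,0.048,0,0,0,0.075, 0,0,0.048,0,0,0,0.065, 0,0,0.048,0,0,0,0.055, 0,0,0.048,0,0,0,0.05]'
python3 - <<'E'
from h import *
print(robot.sense()["position"],robot.sense()["ft_force"],robot.sense()["wrist_torque"])
snap("side",3); crop("side",3,250,200,400,400,4)
E
```

```text
clock: 4.25
position: [0.5527, 0.1918, 0.1341]
tcp_rot: [-2.957, 1.059, -0.001]
ft_force: [-0.8, 1.0, 0.1]
opening: 0.0521
[0.55271027 0.19178276 0.13408769] [-0.84503097  1.04908302  0.13244377] [ 0.10685357  0.13857967 -0.0441264 ]
```

View pics/side3_c250_200_4.png

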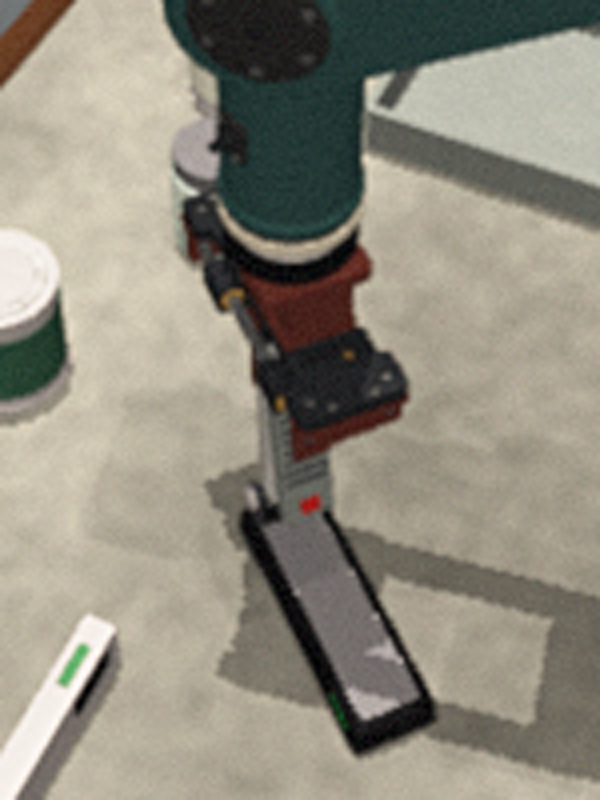

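```bash
python3 -m crank '[0,0,0,0,0,0,0.044, 0,0,0,0,0,0,0.038, 0,0,0,0,0,0,0.034, 0,0,0,0,0,0,0.031, 0,0,0,0,0,0,0.029, 0,0,0,0,0,0,0.029]'
python3 - <<'E'
from h import *
print(robot.sense()["position"],robot.sense()["ft_force"],robot.sense()["wrist_torque"])
snap("side",4); crop("side",4,250,200,400,400,4)
E
```

```text
clock: 5.05
position: [0.5519, 0.1918, 0.1335]
tcp_rot: [2.958, -1.059, -0.002]
ft_force: [-2.6, 2.1, -0.5]
opening: 0.0298
[0.55187602 0.19183554 0.13347506] [-2.61833318  2.0885687  -0.4766419 ] [0.70147881 0.75781325 0.06119271]
```

View pics/side4_c250_200_4.png

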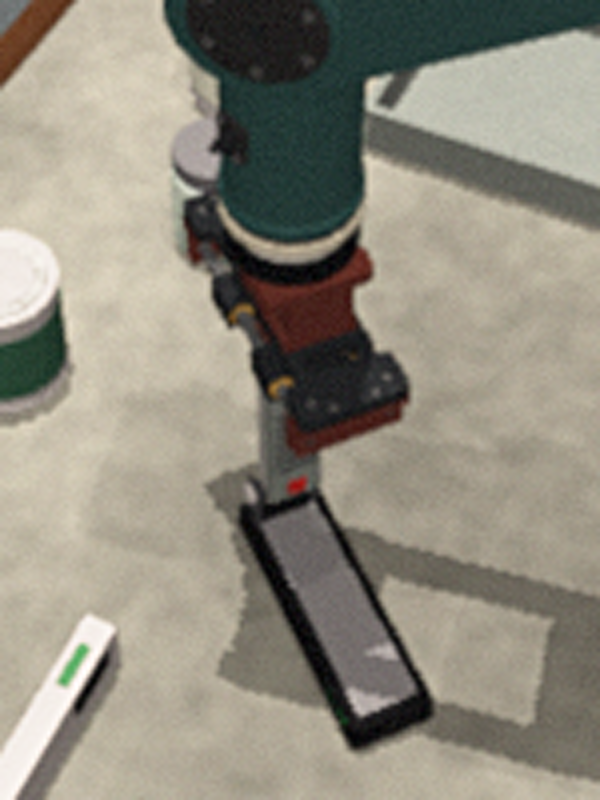

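```bash
python3 -m crank '[0,0,0,0,0,0,0.08, 0,0,0,0,0,0,0.08, 0,0,0,0,0,0,0.08, 0,0,-0.04,0,0,0,0.08, 0,0,-0.09,0,0,0,0.08, 0.05,0,-0.14,0,0,0,0.04, 0.1,0,-0.15,0,0,0,0, 0.12,0,-0.15,0,0,0,0]'
python3 - <<'E'
from h import *
print(robot.sense()["position"],robot.sense()["ft_force"])
snap("side",5); crop("side",5,280,260,380,395,5);snap("top",5); crop("top",5,190,240,300,340,7)
E
```

```text
clock: 6.1
position: [0.6486, 0.1134, 0.2858]
tcp_rot: [-2.955, 1.062, -0.008]
ft_force: [0.9, 0.0, -0.2]
opening: 0.053
[0.64860994 0.11340127 0.2857793 ] [ 0.92097342  0.02185853 -0.22185373]
```

View pics/side5_c280_260_5.png

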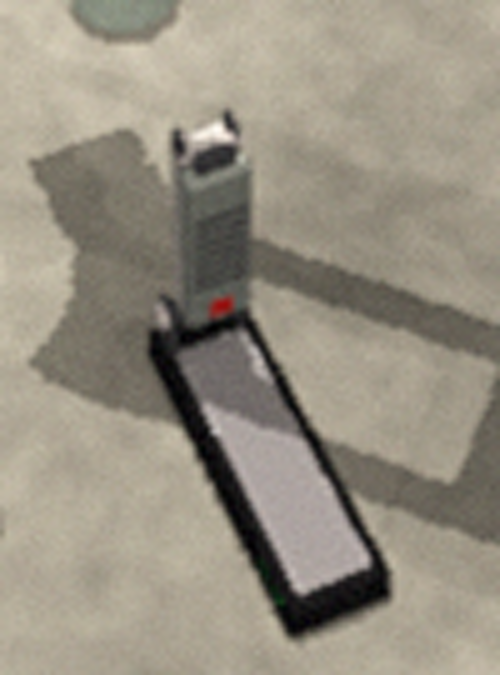

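View pics/top5_c190_240_7.png

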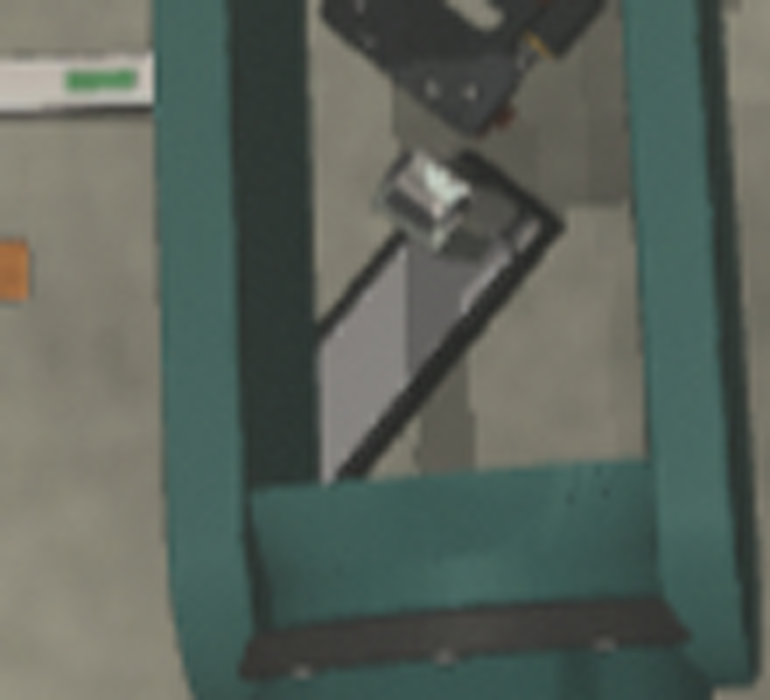

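```bash
python3 -m crank '[-0.02,0,0.03,0,0,0,0, -0.03,0,0.06,0,0,0,0, -0.04,0,0.09,0,0,0,0, -0.05,0,0.117,0,0,0,0, -0.06,0,0.117,0,0,0,0, -0.06,0,0.117,0,0,0,0]'
python3 - <<'E'
from h import *
s=robot.sense();print(s["ft_force"],s["opening"])
p=[.4972,.2368,2.4538,1.5983,0]
u=np.array([np.cos(p[2]),np.sin(p[2])]);v=np.array([-u[1],u[0]])
d=s["position"][:2]-p[:2];xl=d@u;print("xl",xl,"yl",d@v,"z",s["position"][2])
for a in np.r_[1.6,1.5,1.4,1.3,1.2,1.1,1.0,.9,.8,.7,.6,.5,.4,.3,.2,.1,0]:
    P=np.array([-.077+.115*np.cos(a)-.007*np.sin(a)-.0135,.054+.115*np.sin(a)+.007*np.cos(a)])
    print(a.round(2),"tool dx",round(xl-P[0],3),"dz",round(s["position"][2]-P[1],3))
E
```

```text
clock: 6.95
position: [0.5978, 0.1547, 0.1672]
tcp_rot: [-2.958, 1.057, 0.001]
ft_force: [0.8, 0.0, 0.1]
opening: 0.0004
[0.80630313 0.04920613 0.13322207] 0.0003922469796720949
xl -0.1299031229282602 yl -0.0004299191869799038 z 0.16720131106426003
1.6 tool dx -0.029 dz -0.002
1.5 tool dx -0.041 dz -0.002
1.4 tool dx -0.052 dz -0.001
1.3 tool dx -0.063 dz 0.001
1.2 tool dx -0.075 dz 0.003
1.1 tool dx -0.085 dz 0.008
1.0 tool dx -0.096 dz 0.013
0.9 tool dx -0.105 dz 0.019
0.8 tool dx -0.115 dz 0.026
0.7 tool dx -0.123 dz 0.034
0.6 tool dx -0.13 dz 0.042
0.5 tool dx -0.137 dz 0.052
0.4 tool dx -0.143 dz 0.062
0.3 tool dx -0.147 dz 0.073
0.2 tool dx -0.151 dz 0.083
0.1 tool dx -0.153 dz 0.095
0.0 tool dx -0.154 dz 0.106
```

```bash
python3 -m crank '[-0.015,0,0,0,0,0,0, -0.029,0,-0.001,0,0,0,0, -0.041,0,-0.001,0,0,0,0, -0.052,0,0,0,0,0,0, -0.063,0,0.001,0,0,0,0, -0.075,0,0.004,0,0,0,0, -0.085,0,0.008,0,0,0,0, -0.096,0,0.013,0,0,0,0]'
python3 - <<'E'
from h import *
s=robot.sense();print(s["position"],s["ft_force"])
snap("side",6); crop("side",6,260,220,380,395,4)
E
```

```text
clock: 7.95
position: [0.5241, 0.215, 0.1534]
tcp_rot: [-2.958, 1.059, 0.0]
ft_force: [2.1, -0.8, 1.1]
opening: 0.0002
[0.52413603 0.21500531 0.15335684] [ 2.13727415 -0.76873105  1.14728326]
```

View pics/side6_c260_220_4.png

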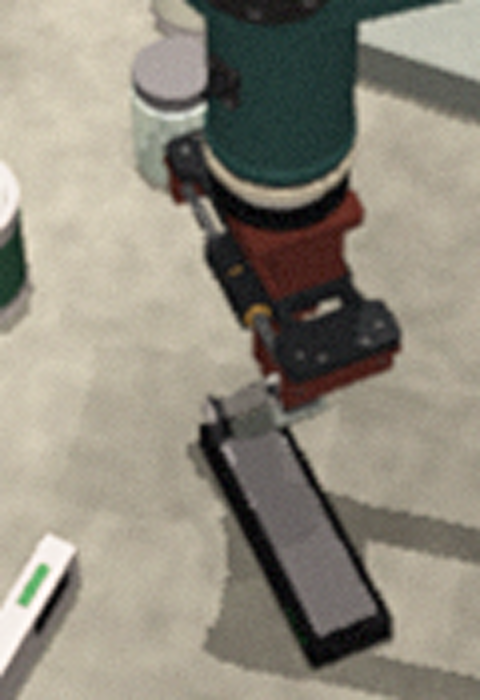

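```bash
python3 -m crank '[-0.009,0,0.006,0,0,0,0, -0.019,0,0.013,0,0,0,0, -0.027,0,0.021,0,0,0,0, -0.034,0,0.029,0,0,0,0, -0.041,0,0.039,0,0,0,0, -0.047,0,0.049,0,0,0,0, -0.051,0,0.060,0,0,0,0, -0.055,0,0.070,0,0,0,0]'
python3 - <<'E'
from h import *
s=robot.sense();print(s["position"],s["ft_force"])
snap("side",7); crop("side",7,260,220,380,395,4)
E
```

```text
clock: 9.0
position: [0.4821, 0.2494, 0.0829]
tcp_rot: [2.958, -1.059, 0.0]
ft_force: [1.0, -0.6, 1.0]
opening: 0.0011
[0.4821364  0.24944535 0.08287166] [ 0.97623598 -0.57399641  0.98590108]
```

View pics/side7_c260_220_4.png

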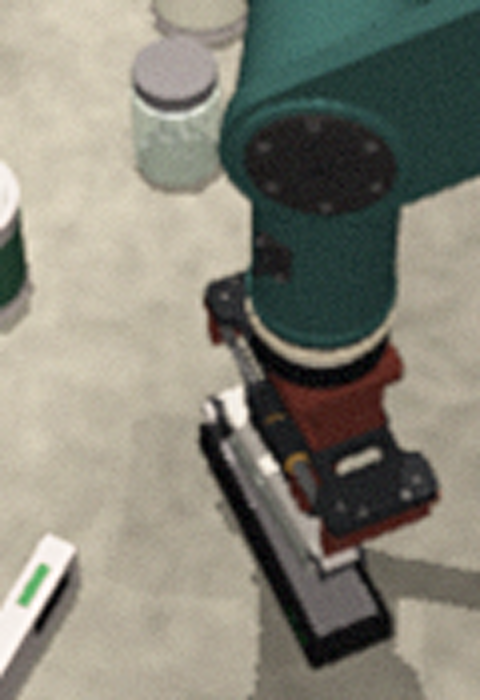

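```bash
python3 -m crank '[-0.001,0,0.007,0,0,0,0, -0.002,0,0.013,0,0,0,0, -0.003,0,0.018,0,0,0,0, -0.003,0,0.021,0,0,0,0, -0.003,0,0.0225,0,0,0,0, -0.003,0,0.0235,0,0,0,0]'
```

```text
clock: 9.8
position: [0.4798, 0.2514, 0.061]
tcp_rot: [-2.957, 1.059, 0.0]
ft_force: [-4.8, -1.5, 16.1]
opening: 0.0002
```

```bash
python3 -m crank '[0,0,-0.03,0,0,0,0.03, 0,0,-0.09,0,0,0,0.0878, 0,0,-0.15,0,0,-10,0.0878, 0.04,0.04,-0.19,0,0,-20,0.0878, 0.09,0.09,-0.19,0,0,-30,0.0878, 0.13,0.13,-0.19,0,0,-40,0.0878, 0.17,0.17,-0.19,0,0,-50,0.0878, 0.18,0.18,-0.19,0,0,-60,0.0878]'
python3 - <<'E'
from h import *
s=robot.sense();print(s["position"],s["ft_force"])
snap("side",8); crop("side",8,280,270,380,395,6);snap("top",8); crop("top",8,190,240,300,340,7)
E
```

```text
clock: 10.8
position: [0.505, -0.0045, 0.2504]
tcp_rot: [3.094, 0.54, 0.001]
ft_force: [0.7, 0.0, -0.5]
opening: 0.077
[ 0.50499633 -0.0045145   0.25044996] [ 0.68271756  0.03719994 -0.46021825]
```

View pics/side8_c280_270_6.png

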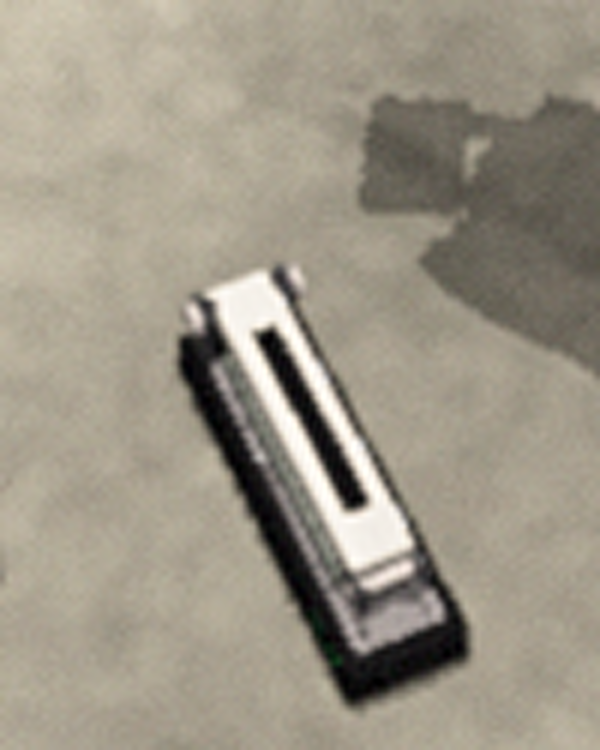

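View pics/top8_c190_240_7.png

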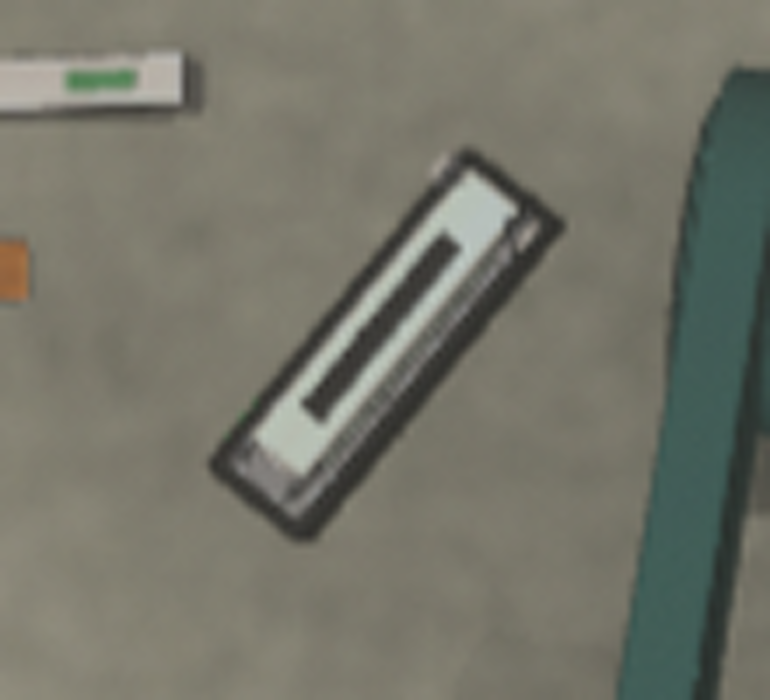

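```bash
cat > fit2.py <<'E'
from h import *
from scipy.optimize import least_squares
T=lambda u,v:(u/7+190-.43,v/7+240-.43)
S=lambda u,v:(u/6+280-.42,v/6+270-.42)
pts=[("top",T(210,463),"base",(.09,-.028,.028)),("top",T(305,545),"base",(.09,.028,.010)),("top",T(567,226),"base",(-.09,.028,.010)),("top",T(465,148),"base",(-.09,-.028,.01)),
("side",S(352,708),"base",(.09,-.028,0)),("side",S(470,657),"base",(.09,.028,0)),("side",S(178,345),"base",(-.09,-.028,.02)),
("side",S(345,572),"stem",(.139,-.015,.007)),("side",S(412,548),"stem",(.139,.015,.007)),("top",T(258,438),"stem",(.139,-.015,.007)),("top",T(310,478),"stem",(.139,.015,.007))]
def res(p):
    f=model([*p,0,0]); return np.concatenate([proj(n,f(a,q))-u for n,u,a,q in pts])
r=least_squares(res,[.497,.237,2.45],loss="soft_l1")
print(r.x.round(4),np.degrees(r.x[2])); print(r.fun.reshape(-1,2).round(1))
P=[*r.x,0,0]
overlay("top",8,P,190,240,300,340,7,"ov_top8"); overlay("side",8,P,280,270,380,395,6,"ov_side8")
to([r.x[0],r.x[1],.15],np.degrees(r.x[2])-90)
E
python3 fit2.py
```

```text
[0.5001 0.2367 2.4625] 141.09154058824697
[[-0.7  1.1]
 [ 1.1  0.5]
 [ 0.4 -0.2]
 [ 1.  -0.1]
 [-1.3  0.6]
 [-0.6  0.3]
 [-1.7 -0.4]
 [ 0.4 -0.4]
 [ 0.4 -1.1]
 [-0.8  0.2]
 [-0.4  0.8]]
now [ 0.5053 -0.0053  0.2503] shift [ 0.0761 -0.2299  0.1   ] turn [ 9.000e-02  1.000e-02 -3.153e+01]
```

View pics/ov_top8.png

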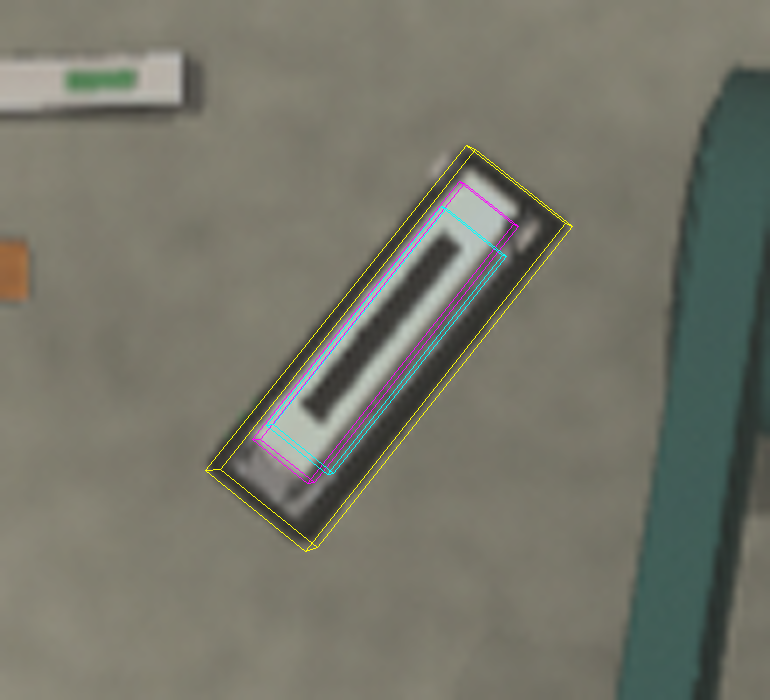

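View pics/ov_side8.png

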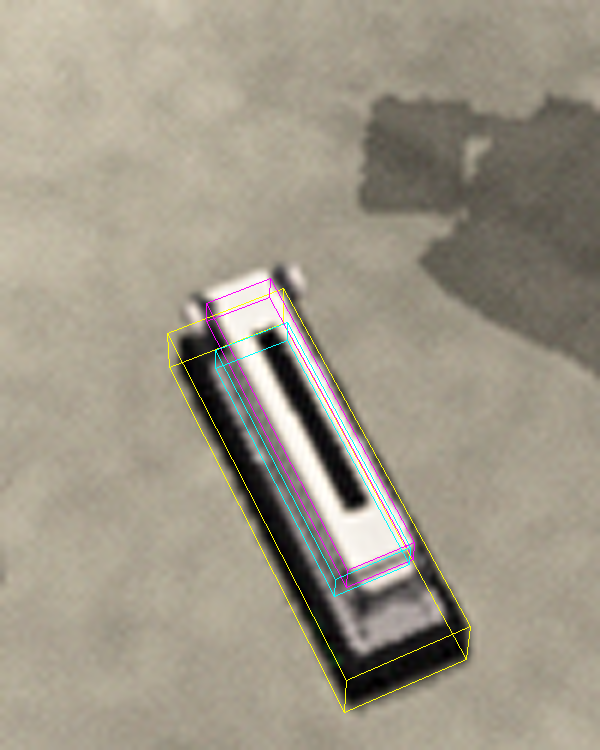

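```bash
python3 -m crank '[0.015,-0.05,0,0,0,-10,0.0878, 0.03,-0.1,0,0,0,-20,0.0878, 0.05,-0.15,0,0,0,-31.5,0.0878, 0.066,-0.2,0.03,0,0,-31.5,0.0878, 0.076,-0.23,0.06,0,0,-31.5,0.0878, 0.076,-0.23,0.1,0,0,-31.5,0.0878, 0.076,-0.23,0.1,0,0,-31.5,0.0878]'
python3 - <<'E'
from h import *
to([.5001,.2367,.004],51.1)
snap("side",9); crop("side",9,250,220,400,400,4)
E
```

```text
clock: 11.78
position: [0.4963, 0.2405, 0.1476]
tcp_rot: [-2.834, -1.353, 0.01]
ft_force: [0.3, 0.5, -0.2]
opening: 0.0877
now [0.4963 0.2405 0.1476] shift [0.0002 0.0059 0.1436] turn [-0.22  0.31 -0.08]
```

View pics/side9_c250_220_4.png

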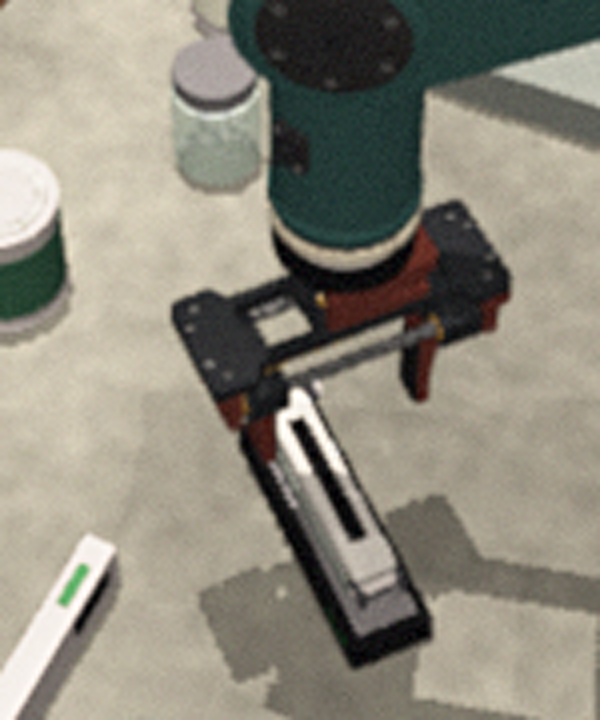

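```bash
python3 -m crank '[0,0,0.03,0,0,0,0.0878, 0,0,0.055,0,0,0,0.0878, 0,0,0.07,0,0,0,0.0878, 0,0,0.07,0,0,0,0.0878]'
python3 - <<'E'
from h import *
to([.5001,.2367,.004],51.1)
snap("side",10); crop("side",10,250,220,400,400,4)
E
```

```text
clock: 12.32
position: [0.4996, 0.24, 0.0805]
tcp_rot: [-2.835, -1.352, 0.0]
ft_force: [0.2, -0.2, 0.4]
opening: 0.0875
now [0.4996 0.24   0.0805] shift [-0.0023  0.0025  0.0765] turn [-0.01  0.   -0.1 ]
```

View pics/side10_c250_220_4.png

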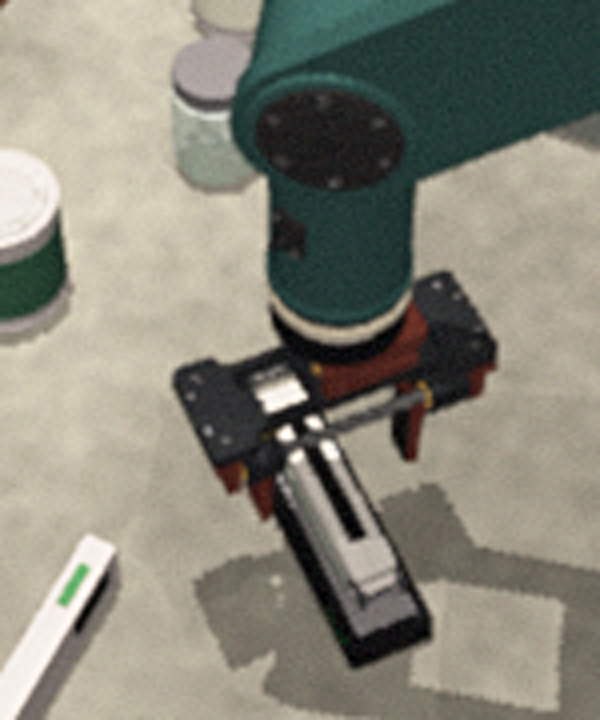

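```bash
python3 -m crank '[-0.002,0.002,0.015,0,0,0,0.0878, -0.002,0.002,0.03,0,0,0,0.0878, -0.002,0.002,0.045,0,0,0,0.0878, -0.002,0.002,0.058,0,0,0,0.0878, -0.002,0.002,0.067,0,0,0,0.0878, -0.002,0.002,0.073,0,0,0,0.0878, -0.002,0.002,0.075,0,0,0,0.0878, -0.002,0.002,0.075,0,0,0,0.0878]'
python3 - <<'E'
from h import *
to([.5001,.2367,.004],51.1)
E
```

```text
clock: 13.38
position: [0.4998, 0.2374, 0.0053]
tcp_rot: [-2.835, -1.354, -0.0]
ft_force: [-0.4, -1.3, -0.9]
opening: 0.0876
now [0.4998 0.2374 0.0053] shift [-0.0004  0.0007  0.0013] turn [ 0.   -0.02 -0.05]
```

Clear; close on the base.

```bash
python3 -m crank '[0,0,0,0,0,0,0.075, 0,0,0,0,0,0,0.065, 0,0,0,0,0,0,0.058, 0,0,0,0,0,0,0.05, 0,0,0,0,0,0,0.05, 0,0,0,0,0,0,0.05, 0,0,0,0,0,0,0.05, 0,0,-0.01,0,0,0,0.05]'
python3 - <<'E'
from h import *
print(robot.sense()["ft_force"],robot.sense()["wrist_torque"])
E
```

```text
clock: 14.38
position: [0.498, 0.2367, 0.0143]
tcp_rot: [-2.834, -1.354, 0.006]
ft_force: [0.0, 0.2, -6.8]
opening: 0.0556
[ 0.01331734  0.16506128 -6.80779484] [-0.01477261 -0.03928545  0.00360623]
```

```bash
python3 -m crank '[0,0,-0.02,0,0,0,0.05, 0,0,-0.045,0,0,0,0.05, 0,0,-0.075,0,0,0,0.05, 0,0,-0.1,0,0,0,0.05, 0,0,-0.115,0,0,0,0.05, 0,0,-0.115,0,0,0,0.05]'
python3 - <<'E'
from h import *
to([.512,-.253,.13],91.7)
print(robot.sense()["ft_force"],robot.sense()["wrist_torque"])
snap("side",11); crop("side",11,250,200,400,400,4)
E
```

```text
clock: 15.12
position: [0.4999, 0.2374, 0.1308]
tcp_rot: [2.835, 1.354, 0.002]
ft_force: [0.2, -0.2, -6.5]
opening: 0.0559
now [0.4999 0.2374 0.1308] shift [-0.3738  0.3177  0.0006] turn [ 5.000e-02 -4.000e-02 -4.064e+01]
[ 0.15722559 -0.2237774  -6.53633772] [ 0.03425425 -0.09751297  0.0146074 ]
```

View pics/side11_c250_200_4.png

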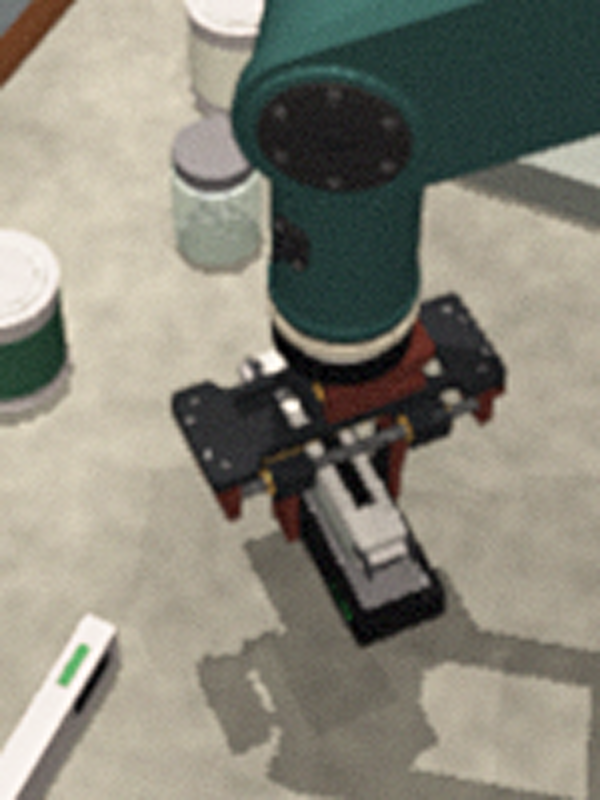

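Run:
```python
from h import *
for n,u,v,h in(("jar",326.5,213,.096),("tinA",377,193,.098),("tinB",269,190,.098)): print(n,onplane("top",u,v,h).round(3))
```

```text
jar [ 0.72  -0.017  0.096]
tinA [ 0.778 -0.168  0.098]
tinB [0.792 0.154 0.098]
```

```bash
python3 -m crank '[-0.02,0.017,0,0,0,-2,0.05, -0.057,0.048,0,0,0,-7,0.05, -0.1,0.085,0,0,0,-12,0.05, -0.15,0.127,0,0,0,-17,0.05, -0.2,0.17,0,0,0,-22,0.05, -0.25,0.212,0,0,0,-28,0.05, -0.3,0.255,0,0,0,-34,0.05, -0.34,0.289,0,0,0,-38,0.05]'
python3 - <<'E'
from h import *
to([.512,-.253,.13],91.7)
print(robot.sense()["ft_force"])
E
```

```text
clock: 16.18
position: [0.5095, -0.2078, 0.1287]
tcp_rot: [-2.235, -2.204, 0.001]
ft_force: [1.2, 0.5, -6.5]
opening: 0.0561
now [ 0.5095 -0.2078  0.1287] shift [-0.0452  0.0032 -0.0014] turn [-0.12 -0.09 -2.51]
[ 1.2301019   0.54714518 -6.53618407]
```

```bash
python3 -m crank '[-0.02,0.001,0,0,0,-1,0.05, -0.038,0.003,0,0,0,-2.5,0.05, -0.045,0.003,0,0,0,-2.5,0.05, -0.045,0.003,0,0,0,-2.5,0.05, -0.045,0.003,0.02,0,0,-2.5,0.05, -0.045,0.003,0.04,0,0,-2.5,0.05, -0.045,0.003,0.055,0,0,-2.5,0.05, -0.045,0.003,0.055,0,0,-2.5,0.05]'
python3 - <<'E'
from h import *
to([.512,-.253,.0095],91.7)
print(robot.sense()["ft_force"])
snap("side",12); crop("side",12,320,150,480,300,4);snap("top",12); crop("top",12,330,200,480,350,4)
E
```

```text
clock: 17.18
position: [0.5119, -0.2499, 0.0739]
tcp_rot: [-2.188, -2.25, 0.001]
ft_force: [0.3, 0.2, -7.1]
opening: 0.056
now [ 0.5119 -0.2499  0.0739] shift [-0.0032  0.0002  0.0644] turn [-0.15 -0.12 -0.11]
[ 0.27345888  0.15979901 -7.06339382]
```

View pics/side12_c320_150_4.png

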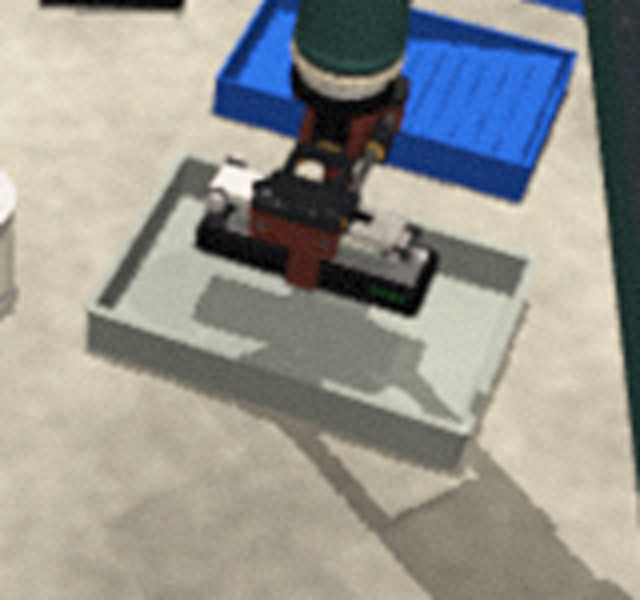

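View pics/top12_c330_200_4.png

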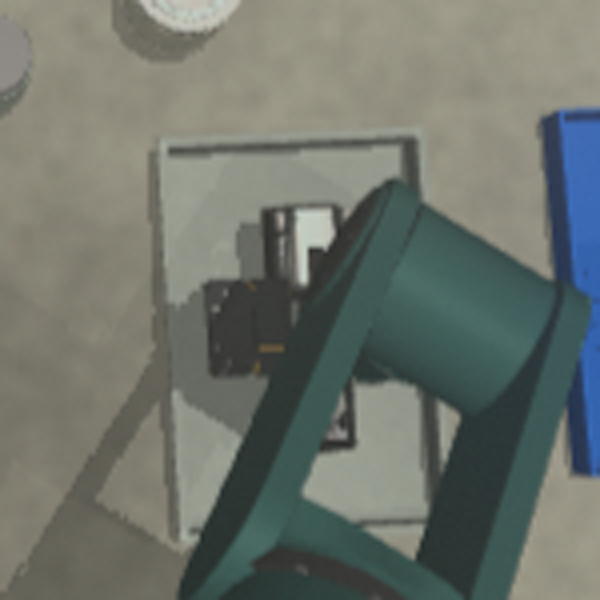

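```bash
python3 -m crank '[-0.002,0,0.012,0,0,0,0.05, -0.002,0,0.025,0,0,0,0.05, -0.002,0,0.038,0,0,0,0.05, -0.002,0,0.048,0,0,0,0.05, -0.002,0,0.055,0,0,0,0.05, -0.002,0,0.059,0,0,0,0.05, -0.002,0,0.061,0,0,0,0.05, -0.002,0,0.061,0,0,0,0.05]'
```

```text
clock: 18.27
position: [0.5131, -0.2533, 0.0143]
tcp_rot: [2.191, 2.251, 0.0]
ft_force: [0.3, 0.3, -6.1]
opening: 0.0558
```

```bash
python3 -m crank '[0,0,0.0015,0,0,0,0.05, 0,0,0.003,0,0,0,0.05, 0,0,0.004,0,0,0,0.05, 0,0,0.004,0,0,0,0.05]'
```

```text
clock: 18.77
position: [0.5129, -0.2532, 0.0101]
tcp_rot: [-2.191, -2.251, -0.0]
ft_force: [0.8, -0.2, -6.9]
opening: 0.0557
```

```bash
python3 -m crank '[0,0,0.0007,0,0,0,0.05, 0,0,0.0014,0,0,0,0.05, 0,0,0.0014,0,0,0,0.05]'
```

```text
clock: 19.15
position: [0.513, -0.2533, 0.0094]
tcp_rot: [2.191, 2.251, 0.0]
ft_force: [-2.7, 1.0, 3.7]
opening: 0.056
```

```bash
python3 -m crank '[0,0,0,0,0,0,0.06, 0,0,0,0,0,0,0.07, 0,0,0,0,0,0,0.08, 0,0,0,0,0,0,0.0878, 0,0,0,0,0,0,0.0878, 0,0,-0.02,0,0,0,0.0878, 0,0,-0.05,0,0,0,0.0878, 0,0,-0.09,0,0,0,0.0878]'
python3 -m crank '[0,0,-0.05,0,0,0,0.0878, 0,0,-0.1,0,0,0,0.0878, -0.03,0,-0.11,0,0,0,0.0878, 0.06,0,-0.11,0,0,0,0.0878, 0.12,0,-0.11,0,0,0,0.0878, 0.18,0,-0.11,0,0,0,0.0878, 0.24,0,-0.11,0,0,0,0.0878, 0.25,0,-0.11,0,0,0,0.0878]'
python3 - <<'E'
from h import *
snap("side",13); crop("side",13,320,150,480,300,4);snap("top",13); crop("top",13,330,200,480,350,4)
E
```

```text
clock: 20.15
position: [0.5122, -0.2528, 0.0989]
tcp_rot: [-2.19, -2.25, 0.001]
ft_force: [0.8, -0.4, -0.9]
opening: 0.0877
clock: 21.15
position: [0.5053, -0.0005, 0.2088]
tcp_rot: [-2.188, -2.253, -0.001]
ft_force: [0.1, -0.6, -0.3]
opening: 0.0876
```

View pics/side13.png

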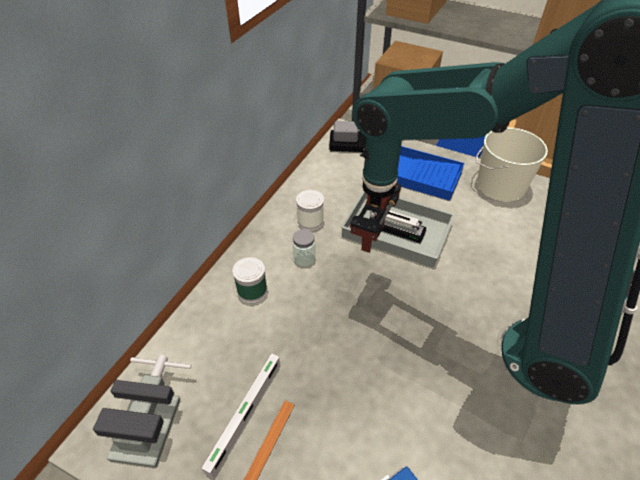

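View pics/top13.png

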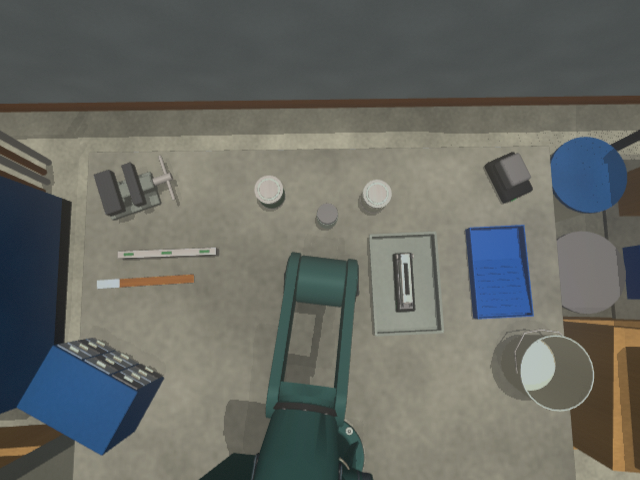

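View pics/side13_c320_150_4.png

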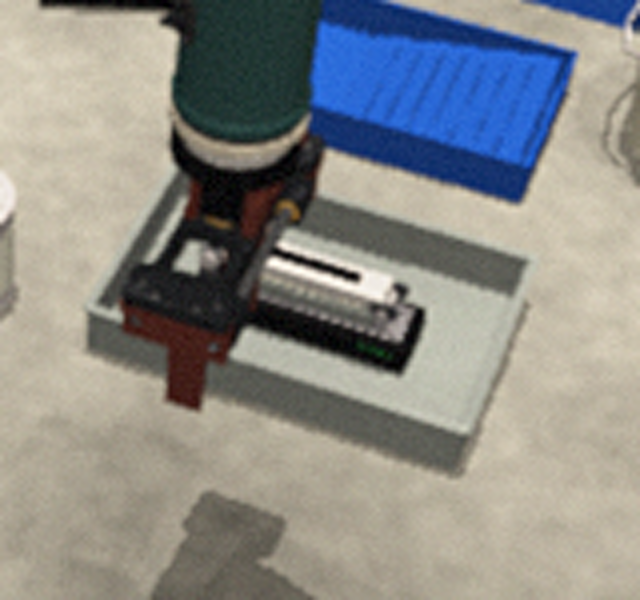

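Run:
```python
from h import *
P=[.512,-.253,np.pi+.03,0,0]; f=model(P); d=np.load("pics/top13.npy")
for x in(.01,.03,.06,.09,.12,.13):
    X=f("stem",(x,.009,.007))+[0,0,.004];u=proj("top",X).round().astype(int);m=np.median(d[u[1]-1:u[1]+2,u[0]-1:u[0]+2]);print(x,X.round(3),deproj("top",*u,m).round(4))
X=f("base",(.08,0,.028))+[0,0,.004];u=proj("top",X).round().astype(int);print("base",X,deproj("top",*u,d[u[1],u[0]]))
crop("top",13,360,225,450,340,6)
for v,u in((83+0,0),): pass
a=cv2.imread("pics/top0.png").astype(int);b=cv2.imread("pics/top13.png").astype(int)
for n,(x0,y0,x1,y1) in dict(level=(112,240,224,262),stick=(90,270,200,292),tinb=(250,172,290,212),jar=(310,198,342,232),tina=(358,175,396,212),liner=(460,220,540,325)).items(): print(n,abs(a-b)[y0:y1,x0:x1].mean().round(2))
```

```text
0.01 [ 0.579 -0.26   0.065] [ 0.5782 -0.2599  0.0636]
0.03 [ 0.559 -0.261  0.065] [ 0.5602 -0.2624  0.0628]
0.06 [ 0.529 -0.261  0.065] [ 0.5302 -0.2609  0.064 ]
0.09 [ 0.499 -0.262  0.065] [ 0.5004 -0.2627  0.0641]
0.12 [ 0.469 -0.263  0.065] [ 0.4707 -0.2648  0.0626]
0.13 [ 0.459 -0.264  0.065] [ 0.4589 -0.2643  0.0627]
base [ 0.432036   -0.25539964  0.032     ] [ 0.4314882  -0.25391176  0.03296538]
level 2.11
stick 2.06
tinb 2.28
jar 1.74
tina 2.33
liner 1.9
```

View pics/top13_c360_225_6.png

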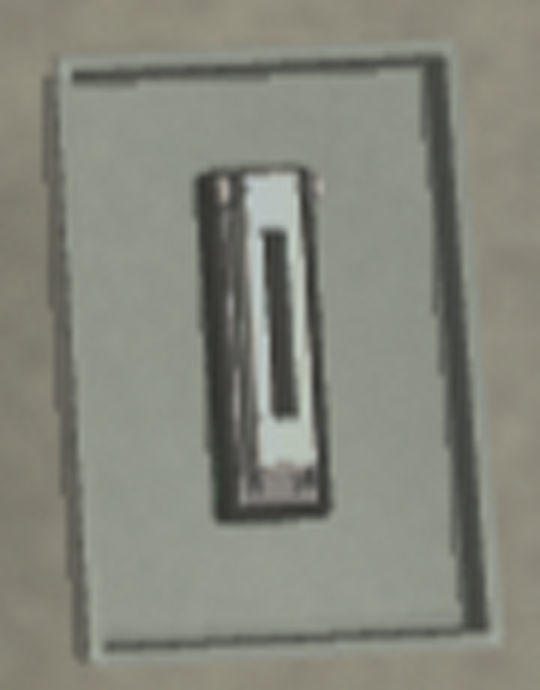

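Run:
```python
from cell import robot
print(robot.hand_in(), robot.sense()["clock"])
```

```text
the job is handed in; nothing more can be done
the job is handed in; nothing more can be done
```

The lamp is folded and standing in the grey steel tray, and I handed the job in at about 21 s of the 67 s allowed. `hand_in` gives no verdict, so whether it passed is not confirmed.

**What I did**
- **Light bar:** I pressed it down with the open fingers and squeezed it flat against the upright stem. The fingers stopped at 29.8 mm, against 30 mm expected for bar and stem together.
- **Stem:** I pushed it forward and down onto the base with closed fingers. It reached its stop at 61 mm, as given, with 16 N.
- **Tray:** I gripped the base across its width, lifted it level and set it down on the tray floor near the centre. I opened the gripper only after the wrist force showed it was resting on the floor, then backed away.

**Last checks**
- **Lamp in the tray:** the picture shows it upright and clear of all four walls. Depth readings along the stem are 63–64 mm, level from end to end. That is 1–2 mm under the 65 mm expected, within the camera tolerance.
- **Bystanders:** the top pictures from the start and the end differ only at noise level around every bystander.
- **Forces:** the highest force I read was about 17 N, though I only read it at the end of each move.
- **Disagreements:** the two cameras differed by 2–3 mm on where the lamp stood. The base also slid about 3 mm along the bench while I was folding it, which did no harm.

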